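Rock the pendulum gauge to its mark

TASK

Clear the two binding-post caps off the wooden rocker block, red cap into the red tray and blue cap into the blue tray. Then take the angle gauge by its black grip, set it centred on the block's brass ridge and rock it until its red swinging pointer settles on the green mark. Finish while still holding the gauge there: gripped, its base pressing lightly on the ridge, pointer at rest on the mark; leave the other things on the bench alone and never tip the gauge over.

Things in the scene. Friction and masses are not known exactly. Their poses are not given: they have to be found in the camera images.
- block: fixed softwood block, 110 (its x) x 130 (its y) x 40 mm high, with a round-topped brass ridge 24 mm wide running along its x through the middle (ridge radius 12 mm, crest 62 mm above the bench). Origin: centre of the underside, on the bench. It stands upright at any yaw up to about 20 degrees
- ridge (a point): middle of the ridge's crest, 62 mm above the bench; axes as the block's
- gauge: loose angle gauge, 0.3 to 0.5 kg: aluminium base 44 (x) x 160 (y) x 14 mm; white upright dial plate 6 mm thick (x), 110 mm wide, up to 104 mm; on top a black grip 14 mm thick (x), 36 mm wide, 104 to 146 mm up. Origin: centre of the base's underside; x normal to the dial, z up. Starts upright on the bench, yaw within 30 degrees of 0
- gauge_foot (a point): centre of the underside of the gauge's base; axes as the gauge's. Laid across the ridge (gauge x along block x) the base can lean about 0.3 rad either way before it meets the block's edge; let go, it topples to one side
- gauge_grip (a point): middle of the gauge's black grip, where it is best pinched across its 14 mm thickness (along x), 128 mm above the underside
- pointer (a joint): angle (rad) of the red pointer, a free pendulum on the dial, pivot 92 mm above the gauge's underside. 0: straight towards the base; positive: tip swung towards the gauge's +y end. It hangs plumb once settled (about 1 s), so it reads m when the gauge leans by m with its +y end lower (turned by -m about the gauge's x)
- pointer_tip (a point): point of the red pointer 70 mm from the pivot, in the middle of the dial's thickness (the pointer shows on both faces)
- mark (a joint): angle (rad) of the green mark on the same scale as the pointer: the reading wanted. It is between 0.10 and 0.22, differs from job to job and stays fixed to the gauge
- mark_tip (a point): middle of the green mark (8 mm wide, 15 mm long, on both faces), 70 mm from the pivot like the pointer's tip
- cap_red: red round binding-post cap, 20 mm diameter, 30 mm high, 25 g, standing on one flat shoulder of the block, beside the ridge, foot 40 mm above the bench, some 42 mm from the ridge's middle line. Origin: centre of its foot
- cap_red_mid (a point): middle of the red cap
- cap_blue: blue cap, the same size, on the block's other shoulder (which side is which varies). Origin: centre of its foot
- cap_blue_mid (a point): middle of the blue cap
- tray_red: fixed red open tray, 110 x 110 x 35 mm outside, walls 4 mm, floor about 4 mm. Origin: centre of its underside
- tray_blue: fixed blue open tray, same size. Origin: centre of its underside (the trays' places may be swapped)
- meter: bystander, leave alone: orange hand-held multimeter lying face up, 90 x 180 x 36 (mm). Origin: centre of its underside
- board: bystander, leave alone: green circuit board with black chips, 80 x 120 x 8 (chips to 17 high) (mm). Origin: centre of its underside
- driver: bystander, leave alone: yellow-handled screwdriver lying down, 170 long (mm). Origin: centre of its underside (as it lies)
- breadboard: bystander, leave alone: white plug-in breadboard, 55 x 165 x 9 (mm). Origin: centre of its underside
- spool: bystander, leave alone: steel solder spool standing, 56 diameter, 42 high (mm). Origin: centre of its underside
- flux: bystander, leave alone: small amber bottle with white cap, 36 diameter, 80 high (mm). Origin: centre of its underside
- psu_brick: bystander, leave alone: black adapter brick, 60 x 110 x 34 (mm). Origin: centre of its underside

How it is judged:
On the way, in this order (a step that is already met when the one before it is completed fails the run):
1. red cap in the red tray and blue cap in the blue tray, both let go (x of cap_red_mid in the frame of tray_red between -0.05 and 0.05 m and y of cap_red_mid in the frame of tray_red between -0.05 and 0.05 m and z of cap_red_mid in the frame of tray_red below 0.035 m and x of cap_blue_mid in the frame of tray_blue between -0.05 and 0.05 m and y of cap_blue_mid in the frame of tray_blue between -0.05 and 0.05 m and z of cap_blue_mid in the frame of tray_blue below 0.035 m and contact force between the fingers and cap_red below 0.1 N and contact force between the fingers and cap_blue below 0.1 N), for 0.2 s.
2. the gripped gauge stands on the block (contact force between the fingers and gauge above 1 N and contact force between gauge and block above 0.3 N and x of gauge_foot in the frame of block between -0.035 and 0.035 m and y of gauge_foot in the frame of block between -0.04 and 0.04 m), for 0.2 s.
At the end, for the whole second after the job is handed in: Gauge gripped, bearing on the block with 0.3 to 25 N, base centre within 35 mm along and 40 mm across of the ridge's middle and over 55 mm up; pointer tip within 5 mm (4 degrees) of the mark's middle, pointer and gauge at rest; both caps let go in the trays of their colour (all of step 1 and all of step 2 and contact force between gauge and block below 25 N and height (world z) of gauge_foot above 0.055 m and distance between pointer_tip and mark_tip below 0.005 m and velocity of joint pointer between -0.3 and 0.3 rad/s and linear speed of gauge below 0.03 m/s); the arm keeps its last pose, push and grip.
It fails at once if a bystander is pushed more than 30 mm (distance of any of meter, board, driver, breadboard, spool, flux, psu_brick from where it was at the start of the episode above 0.03 m).
It fails at once if the gauge is tipped over (more than 40 degrees) (angle between gauge's own z axis and vertical above 0.7 rad).
It also fails if it takes over 64 s, if anything falls off the work surface, if the arm or the gripper's body presses on something with over 40 N, if the wrist force passes 120 N, or if a joint passes its speed limit or range.

ROBOT

A 6-joint arm with a two-finger parallel gripper is mounted at the origin on the work surface. World frame = base frame: x ahead of the robot, y to its left, z up, the work surface at z = 0. Lengths are in m, angles in rad, forces in N, time in s.
With the tool pointing down it reaches from about 0.325 to 0.9 m from the base axis. Payload 6.1 kg.
Tool frame: the origin (TCP) lies between the finger pads; the fingertips stand 14 mm ahead of it and the grasp point (between the pads) lies 5 mm behind it; x points along the fingers, y is the direction in which the jaws open and shut, and the axes are right-handed (so a half turn about x gives the same grasp; the last joint's range is limited). The gripper opens to 87 mm and grips with 3 to 60 N. Pads are 19 mm wide; open, the fingers measure 117 mm over their backs; the gripper's body (75 mm by 190 mm) begins 51 mm behind the grasp point.
Start: joints at [1.067, 0.22, 1.526, -0, 1.395, -0.126], TCP at [0.231, 0.581, 0.237] pointing down, gripper open.
Joint ranges: [-2.98, 2.98], [-0.91, 2.08], [0.09, 2.57], [-1.24, 4.39], [0.2, 2.65], [-2.68, 2.68]. Speed limits (rad/s): [2.57, 2.57, 3.01, 3.14, 3.14, 3.14].

INTERFACE

Orientations are given as a 3x3 rotation matrix whose columns are the frame's x, y, z axes.
In Python, from workcell import robot gives the robot as it stands.
- The arm moves only by the tool jog_arm, never from a script. Its argument "series" is a list of rows, each an object of numbers: "ax", "ay", "az": the turn, a rotation vector about the tool's x, y, z in degrees; "x", "y", "z": the shift along the tool's x, y, z in m; "fingers": the closure, from -1 (fully open) to 1 (shut). A call has 1 to 20 rows; each row is the pose to reach, as a shift and turn from the pose measured when the call began, along the tool's axes at that moment; what a row does not reach only later rows make up. A row lasts 1/10 s, in which the tool goes at most 50 mm and 8.59 degrees, less where a joint would pass 70% of its speed; a pose out of reach is approached as far as the arm can. A call with a gripper value outside its range is refused whole. The fingers move at their own pace and stop on an object; "grip_force" is the grip in N (left out, the last holds). Time passes only in rows, so rows that repeat a pose let the fingers close. It gives the time, the measured TCP pose, the force and the opening at its end, in the units of the state.
- robot.get_obs(): the state, without advancing time (a new reading comes with each control period).
- robot.read_camera(name): name is "scene" or "top"; returns a dict with "image" (480x640x3 uint8, red, green, blue), "z_map" (480x640 float32, m along the optical axis (not along the pixel's ray), 0 where there is no reading), "mtx" (3x3 intrinsics, pixels), "eye" and "rotation" of the camera in the world. Camera axes: x right, y down, z forward; pixel columns grow to the right and rows downward; lengths in m; the calibration is good to about 2 mm. A picture is of the moment at which its call begins.
- robot.sign_off(): hands the job in, once; it reports no verdict.
The state is a dict: "clock": time; "joint_pos": joint angles; "joint_velocities": joint speeds; "effort": joint torques, N m; "eef_pos": TCP position; "tool_rot": TCP orientation; "force": force on the tool from outside, world axes, zero at the start; "torque": the same for the moment, N m; "width": finger opening in m.
Only numpy, scipy, OpenCV 4.12 (cv2) and the standard library are available. Lean on these libraries where they do the work, as an engineer would, in place of code of your own. Each camera call takes 0.05 s, during which the arm holds its last target.

## Working session

There is one attempt and no reset: what is moved stays moved. The work goes in short steps, Python scripts to look and compute and a tool call to move; the robot and the scene stay as the last step left them, time stands still between calls to the robot, and variables do not carry over. Pictures are saved under pics/ and viewed, and the job is handed in when it is done.

Besides the shell and the picture viewer there is one more tool, called after "Call:" as name(argument=value, ...), one argument or row to a line, values as JSON. jog_arm: Moves the arm, as the interface text tells. Its arguments: {"type":"object","properties":{"series":{"type":"array"},"grip_force":{"type":"number"}},"required":["series"]}

```bash
mkdir -p pics; ls; python3 - <<'E'
from workcell import robot
import cv2, numpy as np
o=robot.get_obs()
for k,v in o.items(): print(k,np.round(v,3).tolist())
for n in("scene","top"):
    c=robot.read_camera(n); cv2.imwrite(f"pics/{n}0.png",c["image"][:,:,::-1])
    np.savez(f"pics/{n}0.npz",**c); print(n,c["mtx"].tolist(),c["eye"],c["rotation"])
E
```

```text
pics
clock 0.0
joint_pos [1.067, 0.221, 1.528, 0.0, 1.395, -0.126]
joint_velocities [-0.0, -0.0, 0.0, -0.001, -0.001, -0.002]
effort [0.001, -49.461, -38.737, 0.07, 0.057, -0.0]
eef_pos [0.23, 0.58, 0.235]
tool_rot [[-0.001, 0.369, 0.929], [-0.002, 0.929, -0.369], [-1.0, -0.002, -0.0]]
force [1.001, 0.234, 0.768]
torque [-0.028, -0.021, 0.015]
width 0.087
scene [[612.1433346813005, 0.0, 326.8282849627899], [0.0, 612.1433346813005, 233.46090672857355], [0.0, 0.0, 1.0]] [ 1.14261209 -0.55356766  1.31500041] [[ 0.71072548  0.5874494  -0.38700451]
 [ 0.70335558 -0.60331125  0.37590751]
 [-0.01265753 -0.53936883 -0.84197449]]
top [[437.09607176880604, 0.0, 323.5766613178656], [0.0, 437.09607176880604, 240.44125049551647], [0.0, 0.0, 1.0]] [ 0.38753074 -0.00480154  1.20394347] [[-0.02299364 -0.98044543  0.19544324]
 [-0.99954592  0.02635383  0.01460932]
 [-0.01947432 -0.19501857 -0.98060619]]
```

View pics/scene0.png

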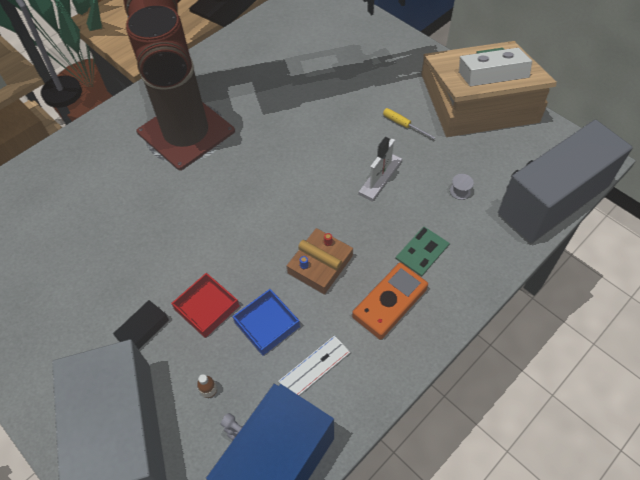

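View pics/top0.png

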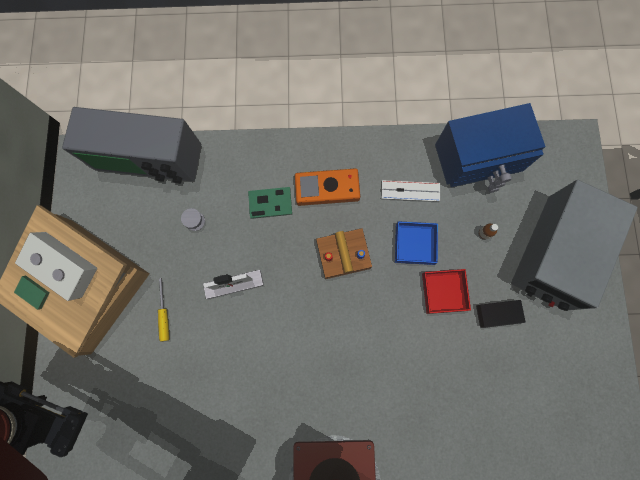

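The pictures show the block at top (343,253), with the red cap at (328,257) and the blue cap at (361,254). The red tray is at (446,291), the blue tray at (416,243) and the gauge at (233,284).

```bash
cat > h.py <<'E'
import numpy as np, cv2
def ray(c,u,v):
    d=np.linalg.inv(c["mtx"])@np.array([u,v,1.0]); return c["rotation"]@d
def onz(c,u,v,z):
    d=ray(c,u,v); return c["eye"]+d*(z-c["eye"][2])/d[2]
def proj(c,p):
    q=c["mtx"]@(c["rotation"].T@(np.asarray(p)-c["eye"])); return q[:2]/q[2]
def pts(c):
    v,u=np.mgrid[:480,:640]; d=np.stack([u,v,np.ones_like(u)],-1)@np.linalg.inv(c["mtx"]).T
    return (d*c["z_map"][...,None])@c["rotation"].T+c["eye"]
def cross(c1,p1,c2,p2):
    d1=ray(c1,*p1);d2=ray(c2,*p2);A=np.stack([d1,-d2],1)
    s=np.linalg.lstsq(A,c2["eye"]-c1["eye"],rcond=None)[0]
    a=c1["eye"]+s[0]*d1;b=c2["eye"]+s[1]*d2
    return (a+b)/2,np.linalg.norm(a-b)
E
python3 - <<'E'
from h import *
T=dict(np.load("pics/top0.npz"));S=dict(np.load("pics/scene0.npz"))
for n,c in(("top",T),("scene",S)):
    P=pts(c); H=cv2.cvtColor(c["image"],cv2.COLOR_RGB2HSV).astype(int); h,s,v=H[...,0],H[...,1],H[...,2]
    m={"red":((h<8)|(h>172))&(s>150)&(v>60),"blue":(abs(h-113)<12)&(s>110)&(v>60),
       "brass":(abs(h-22)<6)&(s>120)}
    for k,mm in m.items():
        L=cv2.connectedComponentsWithStats(mm.astype(np.uint8))
        for i in range(1,L[0]):
            if L[2][i,4]<30: continue
            q=P[L[1]==i]; q=q[(abs(q)<1.2).all(1)]
            if len(q)<20: continue
            r=cv2.minAreaRect(q[:,:2].astype(np.float32))
            print(n,k,L[2][i].tolist(),L[3][i].round(1),"med",np.median(q,0).round(3),"z",np.percentile(q[:,2],[2,98]).round(3),"rect",np.round(r[0],3),np.round(r[1],3),round(r[2],1))
    # height based
    for nm,(x0,x1,y0,y1) in {"gauge":(.15,.5,.15,.45),"block":(.25,.55,-.15,.1)}.items():
        q=P[(P[...,0]>x0)&(P[...,0]<x1)&(P[...,1]>y0)&(P[...,1]<y1)&(P[...,2]>.008)]
        for z0,z1 in ((.008,.025),(.03,.045),(.05,.066),(.066,.075),(.075,.1),(.1,.135),(.135,.16)):
            a=q[(q[:,2]>z0)&(q[:,2]<z1)]
            if len(a)>8:
                r=cv2.minAreaRect(a[:,:2].astype(np.float32)); print(n,nm,z0,len(a),np.round(r[0],3),np.round(r[1],3),round(r[2],1),np.median(a,0).round(3))
E
```

```text
top red [325, 252, 8, 9, 39] [328.4 256.4] med [0.57  0.001 0.068] z [0.039 0.072] rect [ 0.574 -0.   ] [0.019 0.023] 76.0
top red [425, 269, 46, 44, 1630] [446.2 291.1] med [ 0.477 -0.317  0.004] z [-0.001  0.037] rect [ 0.476 -0.312] [0.109 0.11 ] 2.7
top blue [449, 103, 96, 69, 4386] [496.5 136.9] med [ 0.857 -0.439  0.149] z [0.135 0.153] rect [ 0.859 -0.44 ] [0.142 0.223] 11.2
top blue [395, 221, 43, 44, 1739] [416.4 242.6] med [ 0.613 -0.245  0.005] z [-0.001  0.036] rect [ 0.615 -0.241] [0.111 0.12 ] 85.4
top brass [335, 231, 18, 42, 361] [343.6 251.6] med [ 0.583 -0.04   0.06 ] z [0.05  0.065] rect [ 0.586 -0.04 ] [0.11  0.023] 11.5
top brass [158, 309, 11, 32, 308] [162.8 324.7] med [0.404 0.448 0.022] z [0.012 0.029] rect [0.406 0.45 ] [0.084 0.025] 8.5
top gauge 0.008 409 [0.38  0.398] [0.16  0.395] 55.6 [0.484 0.327 0.014]
top gauge 0.1 15 [0.499 0.306] [0.005 0.024] 13.3 [0.498 0.309 0.103]
top block 0.008 36 [ 0.477 -0.01 ] [0.122 0.257] 49.8 [ 0.53  -0.039  0.016]
top block 0.03 289 [ 0.546 -0.048] [0.03  0.129] 10.9 [ 0.54  -0.021  0.039]
top block 0.05 63 [ 0.541 -0.
[... 367 characters left out ...]
61  -0.24   0.003] z [-0.004  0.035] rect [ 0.615 -0.239] [0.121 0.113] 85.2
scene blue [207, 384, 126, 96, 7230] [275.3 440.6] med [ 0.857 -0.421  0.148] z [0.083 0.152] rect [ 0.861 -0.439] [0.14  0.216] 11.5
scene brass [384, 108, 27, 19, 220] [396.2 117.1] med [0.412 0.444 0.019] z [0.008 0.028] rect [0.409 0.448] [0.086 0.029] 7.8
scene brass [300, 240, 41, 27, 347] [319.6 253.2] med [ 0.593 -0.044  0.058] z [0.051 0.064] rect [ 0.589 -0.04 ] [0.109 0.032] 12.8
scene gauge 0.008 172 [0.334 0.336] [0.33  0.223] 2.1 [0.412 0.441 0.017]
scene block 0.03 211 [ 0.547 -0.05 ] [0.026 0.13 ] 10.8 [ 0.541 -0.019  0.037]
scene block 0.05 49 [ 0.542 -0.053] [0.017 0.022] 6.2 [ 0.542 -0.054  0.057]
```

```bash
python3 - <<'E'
import cv2,numpy as np
a=cv2.imread("pics/top0.png");b=cv2.imread("pics/scene0.png")
f=lambda i,x,y,w,h:cv2.resize(i[y:y+h,x:x+w],(400,300),interpolation=cv2.INTER_CUBIC)
cv2.imwrite("pics/z0.png",np.vstack([np.hstack([f(a,193,254,80,60),f(a,303,223,80,60)]),np.hstack([f(b,340,130,80,60),f(b,280,225,80,60)])]))
E
```

```text
(no output)
```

View pics/z0.png

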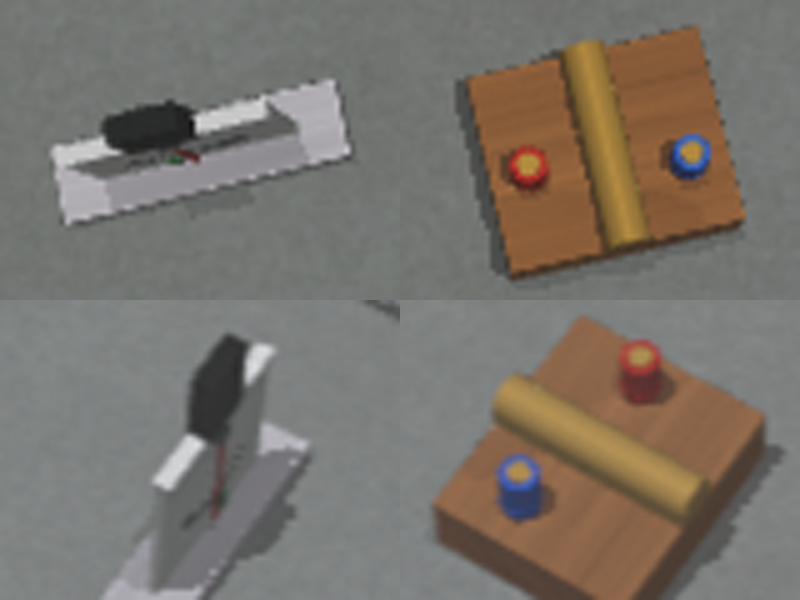

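The crops show brass centres on both caps. In the top view the green mark sits just left (+y) of the pointer tip. Next I compute the positions.

```bash
python3 - <<'E'
from h import *
T=dict(np.load("pics/top0.npz"));S=dict(np.load("pics/scene0.npz"))
for n,t,s in(("red",(328.6,256.4),(328,236)),("blue",(361,254),(304,259.2))):
    print(n,onz(T,*t,.07).round(4),onz(S,*s,.07).round(4),cross(T,t,S,s))
# block top corners, top view, crop coords
def cr(x,y): return (x/5+303, y/5+223)
for n,q in(("blk",[(469,78),(697,28),(743,222),(510,275)]),):
    w=np.array([onz(T,*cr(x-400,y),.04) for x,y in q]);print(n,w.round(4).tolist(),w.mean(0),
     np.degrees(np.arctan2(*(w[0]-w[3])[[1,0]])),np.degrees(np.arctan2(*(w[1]-w[2])[[1,0]])),np.linalg.norm(w-np.roll(w,1,0),axis=1))
q=[(52,148),(335,80),(350,155),(68,222)]
w=np.array([onz(T,x/5+193,y/5+254,.014) for x,y in q]);print("gauge",w.round(4).tolist(),w.mean(0),np.linalg.norm(w-np.roll(w,1,0),axis=1),[np.degrees(np.arctan2(-d[0],d[1])) for d in(w[0]-w[1],w[3]-w[2])])
# grip: top view centre of black top ; scene
P=pts(T);
H=cv2.cvtColor(T["image"],cv2.COLOR_RGB2GRAY)
for u,v in [(222,279),(225,278),(217,280),(229,277)]: print(T["image"][v,u],P[v,u].round(3))
for t in T,: 
  for nm,p in {"ridgetop":(0,0,0)}.items(): pass
  for x,y in((108,130),(190,107),(193,140),(108,148)): print("grip px",onz(t,x/5+193,y/5+254,.146).round(3))
E
```

```text
red [ 5.705e-01 -1.000e-04  7.000e-02] [ 0.5775 -0.0009  0.07  ] (array([0.57281761, 0.00130399, 0.06171098]), np.float64(0.0034155092183468486))
blue [ 0.5746 -0.0853  0.07  ] [ 0.5825 -0.0863  0.07  ] (array([ 0.57725219, -0.08443136,  0.06078335]), np.float64(0.003755119057647523))
blk [[0.6251, 0.0308, 0.04], [0.6496, -0.094, 0.04], [0.5425, -0.1143, 0.04], [0.5172, 0.0111, 0.04]] [ 0.58359555 -0.04159457  0.04      ] 10.372349206392188 10.730666181613607 [0.10970234 0.12722574 0.10897218 0.1279183 ]
gauge [[0.5131, 0.3446, 0.014], [0.5466, 0.1895, 0.014], [0.5052, 0.181, 0.014], [0.4726, 0.3346, 0.014]] [0.50938958 0.2624331  0.014     ] [0.04171411 0.15873246 0.04225247 0.1570196 ] [np.float64(12.18576921777244), np.float64(11.983916384374973)]
[42 42 44] [0.509 0.26  0.148]
[43 43 43] [0.512 0.253 0.145]
[42 43 43] [0.507 0.273 0.146]
[35 36 35] [0.516 0.248 0.127]
grip px [0.507 0.279 0.146]
grip px [0.518 0.239 0.146]
grip px [0.501 0.237 0.146]
grip px [0.498 0.278 0.146]
```

Call:
jog_arm(
  series=[
    {"ax": 57,"y": -0.412,"z": 0.534,"x": 0.0,"fingers": 0.0},
    {"ax": 57,"y": -0.412,"z": 0.534,"x": 0.0,"fingers": 0.0},
    {"ax": 57,"y": -0.412,"z": 0.534,"x": 0.0,"fingers": 0.0},
    {"ax": 57,"y": -0.412,"z": 0.534,"x": 0.0,"fingers": 0.0},
    {"ax": 57,"y": -0.412,"z": 0.534,"x": 0.0,"fingers": 0.0},
    {"ax": 57,"y": -0.412,"z": 0.534,"x": 0.0,"fingers": 0.0},
    {"ax": 57,"y": -0.412,"z": 0.534,"x": 0.0,"fingers": 0.0},
    {"ax": 57,"y": -0.412,"z": 0.534,"x": 0.0,"fingers": 0.0},
    {"ax": 57,"y": -0.412,"z": 0.534,"x": 0.0,"fingers": 0.0},
    {"ax": 57,"y": -0.412,"z": 0.534,"x": 0.0,"fingers": 0.0},
    {"ax": 57,"y": -0.412,"z": 0.534,"x": 0.05,"fingers": 0.0},
    {"ax": 57,"y": -0.412,"z": 0.534,"x": 0.08,"fingers": 0.0},
    {"ax": 57,"y": -0.412,"z": 0.534,"x": 0.11,"fingers": 0.0},
    {"ax": 57,"y": -0.412,"z": 0.534,"x": 0.13,"fingers": 0.0},
    {"ax": 57,"y": -0.412,"z": 0.534,"x": 0.13,"fingers": 0.0},
    {"ax": 57,"y": -0.412,"z": 0.534,"x": 0.13,"fingers": 0.0},
  ],
  grip_force=15,
)

```text
invalid input at $.series[0]: expected keys ax, ay, az, x, y, z, fingers
```

Call:
jog_arm(
  series=[
    {"ax": 57,"ay": 0,"az": 0,"x": 0,"y": -0.412,"z": 0.534,"fingers": 0},
    {"ax": 57,"ay": 0,"az": 0,"x": 0,"y": -0.412,"z": 0.534,"fingers": 0},
    {"ax": 57,"ay": 0,"az": 0,"x": 0,"y": -0.412,"z": 0.534,"fingers": 0},
    {"ax": 57,"ay": 0,"az": 0,"x": 0,"y": -0.412,"z": 0.534,"fingers": 0},
    {"ax": 57,"ay": 0,"az": 0,"x": 0,"y": -0.412,"z": 0.534,"fingers": 0},
    {"ax": 57,"ay": 0,"az": 0,"x": 0,"y": -0.412,"z": 0.534,"fingers": 0},
    {"ax": 57,"ay": 0,"az": 0,"x": 0,"y": -0.412,"z": 0.534,"fingers": 0},
    {"ax": 57,"ay": 0,"az": 0,"x": 0,"y": -0.412,"z": 0.534,"fingers": 0},
    {"ax": 57,"ay": 0,"az": 0,"x": 0,"y": -0.412,"z": 0.534,"fingers": 0},
    {"ax": 57,"ay": 0,"az": 0,"x": 0,"y": -0.412,"z": 0.534,"fingers": 0},
    {"ax": 57,"ay": 0,"az": 0,"x": 0.03,"y": -0.412,"z": 0.534,"fingers": 0},
    {"ax": 57,"ay": 0,"az": 0,"x": 0.06,"y": -0.412,"z": 0.534,"fingers": 0},
    {"ax": 57,"ay": 0,"az": 0,"x": 0.1,"y": -0.412,"z": 0.534,"fingers": 0},
    {"ax": 57,"ay": 0,"az": 0,"x": 0.13,"y": -0.412,"z": 0.534,"fingers": 0},
    {"ax": 57,"ay": 0,"az": 0,"x": 0.13,"y": -0.412,"z": 0.534,"fingers": 0},
    {"ax": 57,"ay": 0,"az": 0,"x": 0.13,"y": -0.412,"z": 0.534,"fingers": 0},
  ],
  grip_force=15,
)

```text
clock: 1.7
eef_pos: [0.5714, -0.0013, 0.1007]
tool_rot: [[-0.01, 0.981, 0.194], [-0.001, 0.194, -0.981], [-1.0, -0.01, -0.001]]
force: [-0.4, 0.7, -0.1]
width: 0.0433
```

Call:
jog_arm(
  series=[
    {"ax": 0,"ay": 0,"az": 0,"x": 0.03,"y": 0.002,"z": 0,"fingers": 0},
    {"ax": 0,"ay": 0,"az": 0,"x": 0.042,"y": 0.002,"z": 0,"fingers": 0},
    {"ax": 0,"ay": 0,"az": 0,"x": 0.042,"y": 0.002,"z": 0,"fingers": 0},
    {"ax": 0,"ay": 0,"az": 0,"x": 0.042,"y": 0.002,"z": 0,"fingers": 1},
    {"ax": 0,"ay": 0,"az": 0,"x": 0.042,"y": 0.002,"z": 0,"fingers": 1},
    {"ax": 0,"ay": 0,"az": 0,"x": 0.042,"y": 0.002,"z": 0,"fingers": 1},
    {"ax": 0,"ay": 0,"az": 0,"x": 0.042,"y": 0.002,"z": 0,"fingers": 1},
    {"ax": 0,"ay": 0,"az": 0,"x": 0.042,"y": 0.002,"z": 0,"fingers": 1},
  ],
)

```text
clock: 2.5
eef_pos: [0.5737, -0.0009, 0.0599]
tool_rot: [[-0.008, 0.981, 0.194], [-0.001, 0.194, -0.981], [-1.0, -0.008, -0.001]]
force: [0.1, 0.6, 4.7]
width: 0.0196
```

Call:
jog_arm(
  series=[
    {"ax": 0,"ay": 0,"az": 0,"x": -0.04,"y": 0,"z": 0,"fingers": 1},
    {"ax": 0,"ay": 0,"az": 0,"x": -0.08,"y": 0,"z": 0,"fingers": 1},
    {"ax": 0,"ay": 0,"az": 0,"x": -0.08,"y": -0.02,"z": 0.04,"fingers": 1},
    {"ax": 0,"ay": 0,"az": 0,"x": -0.08,"y": -0.045,"z": 0.085,"fingers": 1},
    {"ax": 0,"ay": 0,"az": 0,"x": -0.08,"y": -0.07,"z": 0.13,"fingers": 1},
    {"ax": 0,"ay": 0,"az": 0,"x": -0.08,"y": -0.09,"z": 0.17,"fingers": 1},
    {"ax": 0,"ay": 0,"az": 0,"x": -0.08,"y": -0.115,"z": 0.21,"fingers": 1},
    {"ax": 0,"ay": 0,"az": 0,"x": -0.08,"y": -0.14,"z": 0.255,"fingers": 1},
    {"ax": 0,"ay": 0,"az": 0,"x": -0.06,"y": -0.155,"z": 0.287,"fingers": 1},
    {"ax": 0,"ay": 0,"az": 0,"x": -0.03,"y": -0.155,"z": 0.287,"fingers": 1},
    {"ax": 0,"ay": 0,"az": 0,"x": 0,"y": -0.155,"z": 0.287,"fingers": 1},
    {"ax": 0,"ay": 0,"az": 0,"x": 0.02,"y": -0.155,"z": 0.287,"fingers": 1},
    {"ax": 0,"ay": 0,"az": 0,"x": 0.024,"y": -0.155,"z": 0.287,"fingers": 1},
    {"ax": 0,"ay": 0,"az": 0,"x": 0.024,"y": -0.155,"z": 0.287,"fingers": 1},
    {"ax": 0,"ay": 0,"az": 0,"x": 0.024,"y": -0.155,"z": 0.287,"fingers": 0.1},
    {"ax": 0,"ay": 0,"az": 0,"x": 0.024,"y": -0.155,"z": 0.287,"fingers": 0.1},
    {"ax": 0,"ay": 0,"az": 0,"x": -0.02,"y": -0.155,"z": 0.287,"fingers": 0},
    {"ax": 0,"ay": 0,"az": 0,"x": -0.06,"y": -0.155,"z": 0.287,"fingers": 0},
  ],
)

```text
clock: 4.3
eef_pos: [0.4776, -0.312, 0.1221]
tool_rot: [[-0.009, 0.981, 0.194], [-0.0, 0.194, -0.981], [-1.0, -0.009, -0.002]]
force: [1.1, -1.3, 0.0]
width: 0.0407
```

```bash
cat > shot.py <<'E'
import sys
from workcell import robot
from h import *
def shot(i,boxes):
    out=[]
    for n in("top","scene"):
        c=robot.read_camera(n); np.savez(f"pics/{n}{i}.npz",**c)
        x,y,w,h=boxes[n]; out.append(cv2.resize(c["image"][y:y+h,x:x+w,::-1],(400,300),interpolation=cv2.INTER_CUBIC))
    cv2.imwrite(f"pics/z{i}.png",np.hstack(out))
if __name__=="__main__":
    i=sys.argv[1]; a=list(map(int,sys.argv[2:])); shot(i,{"top":a[:4],"scene":a[4:]})
E
python3 shot.py 1 300 200 200 150 160 210 240 180
```

```text
(no output)
```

View pics/z1.png

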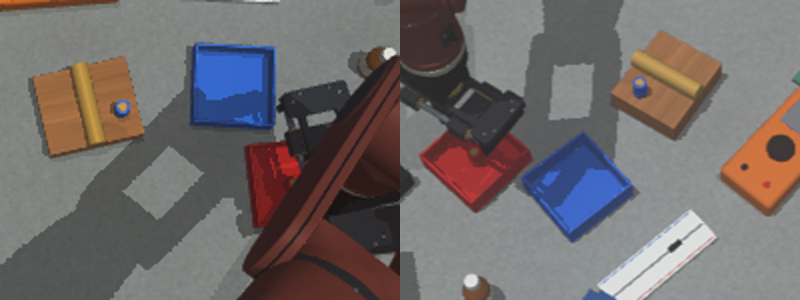

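The scene crop shows the red cap in the red tray at (472,152), and the blue cap hasn't moved. Next is the blue cap.

Call:
jog_arm(
  series=[
    {"ax": 0,"ay": 0,"az": 0,"x": -0.01,"y": 0.03,"z": -0.04,"fingers": 0},
    {"ax": 0,"ay": 0,"az": 0,"x": -0.01,"y": 0.055,"z": -0.08,"fingers": 0},
    {"ax": 0,"ay": 0,"az": 0,"x": -0.01,"y": 0.085,"z": -0.12,"fingers": 0},
    {"ax": 0,"ay": 0,"az": 0,"x": -0.01,"y": 0.115,"z": -0.16,"fingers": 0},
    {"ax": 0,"ay": 0,"az": 0,"x": 0,"y": 0.143,"z": -0.202,"fingers": 0},
    {"ax": 0,"ay": 0,"az": 0,"x": 0.01,"y": 0.143,"z": -0.202,"fingers": 0},
    {"ax": 0,"ay": 0,"az": 0,"x": 0.03,"y": 0.143,"z": -0.202,"fingers": 0},
    {"ax": 0,"ay": 0,"az": 0,"x": 0.055,"y": 0.143,"z": -0.202,"fingers": 0},
    {"ax": 0,"ay": 0,"az": 0,"x": 0.063,"y": 0.143,"z": -0.202,"fingers": 0},
    {"ax": 0,"ay": 0,"az": 0,"x": 0.063,"y": 0.143,"z": -0.202,"fingers": 0},
    {"ax": 0,"ay": 0,"az": 0,"x": 0.063,"y": 0.143,"z": -0.202,"fingers": 1},
    {"ax": 0,"ay": 0,"az": 0,"x": 0.063,"y": 0.143,"z": -0.202,"fingers": 1},
    {"ax": 0,"ay": 0,"az": 0,"x": 0.063,"y": 0.143,"z": -0.202,"fingers": 1},
    {"ax": 0,"ay": 0,"az": 0,"x": 0.063,"y": 0.143,"z": -0.202,"fingers": 1},
    {"ax": 0,"ay": 0,"az": 0,"x": 0.063,"y": 0.143,"z": -0.202,"fingers": 1},
  ],
)

```text
clock: 5.9
eef_pos: [0.5838, -0.0907, 0.0651]
tool_rot: [[0.004, 0.981, 0.195], [-0.01, 0.195, -0.981], [-1.0, 0.001, 0.011]]
force: [0.3, 0.3, 3.1]
width: 0.0193
```

Call:
jog_arm(
  series=[
    {"ax": 0,"ay": 0,"az": 0,"x": 0,"y": 0,"z": 0,"fingers": 0},
    {"ax": 0,"ay": 0,"az": 0,"x": 0,"y": 0,"z": 0,"fingers": 0},
    {"ax": 0,"ay": 0,"az": 0,"x": 0,"y": 0,"z": 0,"fingers": 0},
  ],
)

```text
clock: 6.2
eef_pos: [0.5836, -0.0906, 0.065]
tool_rot: [[0.003, 0.981, 0.195], [-0.01, 0.195, -0.981], [-1.0, 0.001, 0.011]]
force: [-0.7, -0.1, 1.0]
width: 0.0358
```

```bash
python3 shot.py 2 300 200 120 90 260 210 120 90
```

```text
(no output)
```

View pics/z2.png

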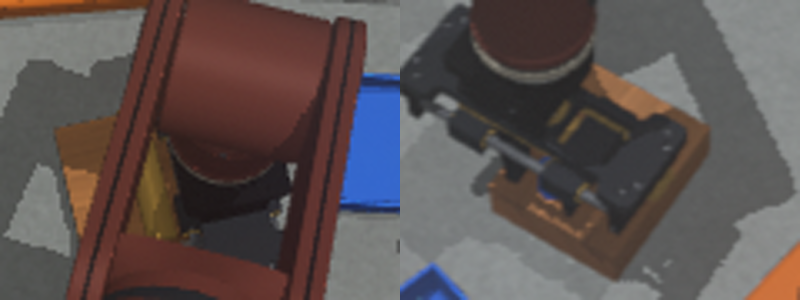

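The scene crop shows the blue cap at (545,187), standing between the fingers. I'll lower a little and grip it again.

Call:
jog_arm(
  series=[
    {"ax": 0,"ay": 0,"az": 0,"x": 0.006,"y": -0.003,"z": -0.005,"fingers": 0},
    {"ax": 0,"ay": 0,"az": 0,"x": 0.006,"y": -0.003,"z": -0.005,"fingers": 0},
    {"ax": 0,"ay": 0,"az": 0,"x": 0.006,"y": -0.003,"z": -0.005,"fingers": 1},
    {"ax": 0,"ay": 0,"az": 0,"x": 0.006,"y": -0.003,"z": -0.005,"fingers": 1},
    {"ax": 0,"ay": 0,"az": 0,"x": 0.006,"y": -0.003,"z": -0.005,"fingers": 1},
    {"ax": 0,"ay": 0,"az": 0,"x": 0.006,"y": -0.003,"z": -0.005,"fingers": 1},
    {"ax": 0,"ay": 0,"az": 0,"x": 0.006,"y": -0.003,"z": -0.005,"fingers": 1},
  ],
)

```text
clock: 7.0
eef_pos: [0.5799, -0.0864, 0.059]
tool_rot: [[0.004, 0.981, 0.195], [-0.01, 0.195, -0.981], [-1.0, 0.002, 0.011]]
force: [1.0, 0.1, 0.8]
width: 0.0192
```

Call:
jog_arm(
  series=[
    {"ax": 0,"ay": 0,"az": 0,"x": -0.03,"y": 0,"z": 0,"fingers": 1},
    {"ax": 0,"ay": 0,"az": 0,"x": -0.05,"y": 0,"z": 0.03,"fingers": 1},
    {"ax": 0,"ay": 0,"az": 0,"x": -0.05,"y": 0,"z": 0.07,"fingers": 1},
    {"ax": 0,"ay": 0,"az": 0,"x": -0.05,"y": 0,"z": 0.11,"fingers": 1},
    {"ax": 0,"ay": 0,"az": 0,"x": -0.04,"y": 0.003,"z": 0.145,"fingers": 1},
    {"ax": 0,"ay": 0,"az": 0,"x": -0.02,"y": 0.003,"z": 0.159,"fingers": 1},
    {"ax": 0,"ay": 0,"az": 0,"x": 0.005,"y": 0.003,"z": 0.159,"fingers": 1},
    {"ax": 0,"ay": 0,"az": 0,"x": 0.022,"y": 0.003,"z": 0.159,"fingers": 1},
    {"ax": 0,"ay": 0,"az": 0,"x": 0.024,"y": 0.003,"z": 0.159,"fingers": 1},
    {"ax": 0,"ay": 0,"az": 0,"x": 0.024,"y": 0.003,"z": 0.159,"fingers": 0.1},
    {"ax": 0,"ay": 0,"az": 0,"x": 0.024,"y": 0.003,"z": 0.159,"fingers": 0.1},
    {"ax": 0,"ay": 0,"az": 0,"x": -0.02,"y": 0.003,"z": 0.159,"fingers": 0},
    {"ax": 0,"ay": 0,"az": 0,"x": -0.07,"y": 0.003,"z": 0.159,"fingers": 0},
    {"ax": 0,"ay": 0,"az": 0,"x": -0.12,"y": 0.003,"z": 0.159,"fingers": 0},
    {"ax": 0,"ay": 0,"az": 0,"x": -0.16,"y": 0.003,"z": 0.159,"fingers": 0},
    {"ax": 0,"ay": 0,"az": 0,"x": -0.16,"y": 0.003,"z": 0.159,"fingers": 0},
    {"ax": 0,"ay": 0,"az": 0,"x": -0.16,"y": 0.003,"z": 0.159,"fingers": 0},
  ],
)

```text
clock: 8.7
eef_pos: [0.6145, -0.2404, 0.2242]
tool_rot: [[0.009, 0.981, 0.195], [-0.013, 0.195, -0.981], [-1.0, 0.006, 0.015]]
force: [-0.7, -0.1, -0.4]
width: 0.0436
```

```bash
python3 shot.py 3 300 200 200 150 160 210 240 180
```

```text
(no output)
```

View pics/z3.png

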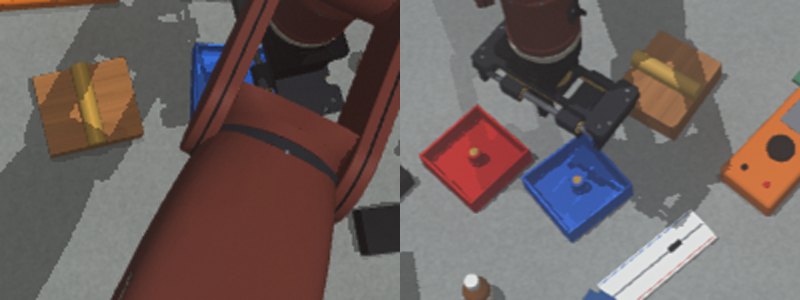

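Both caps lie in the trays of their colour, at scene crop (475,153) for red and (577,182) for blue. On to the gauge.

Call:
jog_arm(
  series=[
    {"ax": -0.9,"ay": 0.9,"az": -0.3,"x": -0.007,"y": -0.004,"z": -0.512,"fingers": 0},
    {"ax": -0.9,"ay": 0.9,"az": -0.3,"x": -0.007,"y": -0.004,"z": -0.512,"fingers": 0},
    {"ax": -0.9,"ay": 0.9,"az": -0.3,"x": -0.007,"y": -0.004,"z": -0.512,"fingers": 0},
    {"ax": -0.9,"ay": 0.9,"az": -0.3,"x": -0.007,"y": -0.004,"z": -0.512,"fingers": 0},
    {"ax": -0.9,"ay": 0.9,"az": -0.3,"x": -0.007,"y": -0.004,"z": -0.512,"fingers": 0},
    {"ax": -0.9,"ay": 0.9,"az": -0.3,"x": -0.007,"y": -0.004,"z": -0.512,"fingers": 0},
    {"ax": -0.9,"ay": 0.9,"az": -0.3,"x": -0.007,"y": -0.004,"z": -0.512,"fingers": 0},
    {"ax": -0.9,"ay": 0.9,"az": -0.3,"x": -0.007,"y": -0.004,"z": -0.512,"fingers": 0},
    {"ax": -0.9,"ay": 0.9,"az": -0.3,"x": -0.007,"y": -0.004,"z": -0.512,"fingers": 0},
    {"ax": -0.9,"ay": 0.9,"az": -0.3,"x": -0.007,"y": -0.004,"z": -0.512,"fingers": 0},
    {"ax": -0.9,"ay": 0.9,"az": -0.3,"x": -0.007,"y": -0.004,"z": -0.512,"fingers": 0},
    {"ax": -0.9,"ay": 0.9,"az": -0.3,"x": -0.007,"y": -0.004,"z": -0.512,"fingers": 0},
    {"ax": -0.9,"ay": 0.9,"az": -0.3,"x": -0.007,"y": -0.004,"z": -0.512,"fingers": 0},
    {"ax": -0.9,"ay": 0.9,"az": -0.3,"x": -0.007,"y": -0.004,"z": -0.512,"fingers": 0},
    {"ax": -0.9,"ay": 0.9,"az": -0.3,"x": -0.007,"y": -0.004,"z": -0.512,"fingers": 0},
  ],
)

```text
clock: 10.3
eef_pos: [0.5095, 0.2602, 0.2217]
tool_rot: [[-0.006, 0.978, 0.208], [0.004, 0.208, -0.978], [-1.0, -0.005, -0.005]]
force: [0.6, -0.3, 0.5]
width: 0.0435
```

```bash
python3 shot.py 4 180 220 120 90 320 110 120 90
```

```text
(no output)
```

View pics/z4.png

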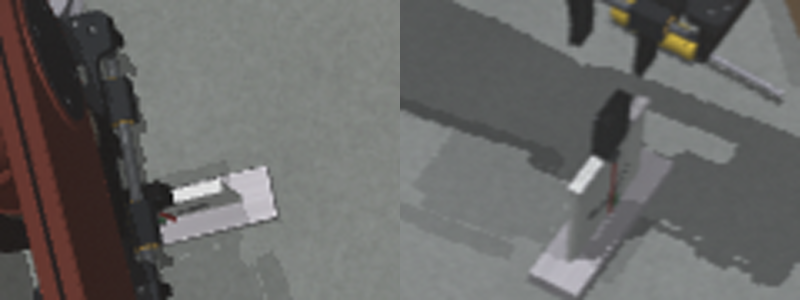

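Both fingers straddle the black grip in the two views (scene crop, fingers at (578,40) and (645,70), grip at (612,120)). I'll descend and grip.

Call:
jog_arm(
  series=[
    {"ax": 0,"ay": 0.3,"az": -0.3,"x": 0.04,"y": 0.001,"z": 0,"fingers": 0},
    {"ax": 0,"ay": 0.3,"az": -0.3,"x": 0.075,"y": 0.001,"z": 0,"fingers": 0},
    {"ax": 0,"ay": 0.3,"az": -0.3,"x": 0.095,"y": 0.001,"z": 0,"fingers": 0},
    {"ax": 0,"ay": 0.3,"az": -0.3,"x": 0.099,"y": 0.001,"z": 0,"fingers": 0},
    {"ax": 0,"ay": 0.3,"az": -0.3,"x": 0.099,"y": 0.001,"z": 0,"fingers": 0},
    {"ax": 0,"ay": 0.3,"az": -0.3,"x": 0.099,"y": 0.001,"z": 0,"fingers": 1},
    {"ax": 0,"ay": 0.3,"az": -0.3,"x": 0.099,"y": 0.001,"z": 0,"fingers": 1},
    {"ax": 0,"ay": 0.3,"az": -0.3,"x": 0.099,"y": 0.001,"z": 0,"fingers": 1},
    {"ax": 0,"ay": 0.3,"az": -0.3,"x": 0.099,"y": 0.001,"z": 0,"fingers": 1},
    {"ax": 0,"ay": 0.3,"az": -0.3,"x": 0.099,"y": 0.001,"z": 0,"fingers": 1},
  ],
  grip_force=40,
)

```text
clock: 11.4
eef_pos: [0.5104, 0.2614, 0.1235]
tool_rot: [[-0.01, 0.978, 0.208], [0.009, 0.208, -0.978], [-1.0, -0.008, -0.011]]
force: [-6.7, -1.7, 11.4]
width: 0.0136
```

Call:
jog_arm(
  series=[
    {"ax": 0,"ay": 0,"az": 0,"x": -0.02,"y": 0,"z": 0,"fingers": 1},
    {"ax": 0,"ay": 0,"az": 0,"x": -0.05,"y": 0,"z": 0,"fingers": 1},
    {"ax": 6,"ay": 0,"az": 0,"x": -0.085,"y": 0,"z": 0.02,"fingers": 1},
    {"ax": 12,"ay": 0,"az": 0,"x": -0.12,"y": 0,"z": 0.05,"fingers": 1},
    {"ax": 18,"ay": 0,"az": 0,"x": -0.15,"y": 0.005,"z": 0.09,"fingers": 1},
    {"ax": 24,"ay": 0,"az": 0,"x": -0.18,"y": 0.01,"z": 0.13,"fingers": 1},
    {"ax": 30,"ay": 0,"az": 0,"x": -0.21,"y": 0.015,"z": 0.17,"fingers": 1},
    {"ax": 36,"ay": 0,"az": 0,"x": -0.23,"y": 0.02,"z": 0.21,"fingers": 1},
    {"ax": 42,"ay": 0,"az": 0,"x": -0.25,"y": 0.023,"z": 0.25,"fingers": 1},
    {"ax": 48,"ay": 0,"az": 0,"x": -0.25,"y": 0.023,"z": 0.28,"fingers": 1},
    {"ax": 54,"ay": 0,"az": 0,"x": -0.25,"y": 0.023,"z": 0.3,"fingers": 1},
    {"ax": 54,"ay": 0,"az": 0,"x": -0.25,"y": 0.023,"z": 0.311,"fingers": 1},
    {"ax": 54,"ay": 0,"az": 0,"x": -0.25,"y": 0.023,"z": 0.311,"fingers": 1},
    {"ax": 54,"ay": 0,"az": 0,"x": -0.25,"y": 0.023,"z": 0.311,"fingers": 1},
    {"ax": 54,"ay": 0,"az": 0,"x": -0.25,"y": 0.023,"z": 0.311,"fingers": 1},
    {"ax": 54,"ay": 0,"az": 0,"x": -0.25,"y": 0.023,"z": 0.311,"fingers": 1},
    {"ax": 54,"ay": 0,"az": 0,"x": -0.25,"y": 0.023,"z": 0.311,"fingers": 1},
    {"ax": 54,"ay": 0,"az": 0,"x": -0.25,"y": 0.023,"z": 0.311,"fingers": 1},
    {"ax": 54,"ay": 0,"az": 0,"x": -0.25,"y": 0.023,"z": 0.311,"fingers": 1},
    {"ax": 54,"ay": 0,"az": 0,"x": -0.25,"y": 0.023,"z": 0.311,"fingers": 1},
  ],
)

```text
clock: 13.4
eef_pos: [0.6003, -0.0401, 0.3699]
tool_rot: [[-0.01, 0.744, -0.669], [0.009, -0.669, -0.744], [-1.0, -0.014, 0.0]]
force: [-0.1, -0.0, -4.6]
width: 0.0136
```

```bash
python3 - <<'E'
from workcell import robot
import cv2,numpy as np
for n in("scene",):
    c=robot.read_camera(n); np.savez(f"pics/{n}5.npz",**c); cv2.imwrite(f"pics/{n}5.png",c["image"][:,:,::-1])
E
```

```text
(no output)
```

View pics/scene5.png

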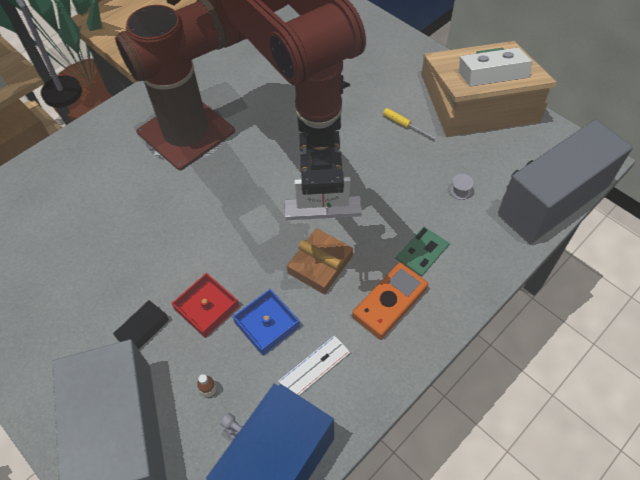

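```bash
python3 - <<'E'
from h import *
c=dict(np.load("pics/scene5.npz")); im=c["image"]
cv2.imwrite("pics/z5.png",cv2.resize(im[168:224,280:364,::-1],(800,533),interpolation=cv2.INTER_CUBIC))
H=cv2.cvtColor(im,cv2.COLOR_RGB2HSV).astype(int)[170:222,282:362]
h,s,v=H[...,0],H[...,1],H[...,2]
for n,m in(("g",(h>45)&(h<90)&(s>60)&(v>40)),("r",((h<10)|(h>170))&(s>80)&(v>60))):
    y,x=np.nonzero(m); print(n,len(x),sorted(zip((x+282).tolist(),(y+170).tolist(),s[m].tolist(),v[m].tolist())))
E
```

```text
g 11 [(327, 203, 66, 77), (327, 204, 66, 77), (328, 203, 84, 73), (328, 204, 90, 71), (328, 205, 89, 72), (328, 206, 68, 75), (329, 203, 70, 76), (329, 204, 85, 72), (329, 205, 91, 70), (329, 206, 69, 74), (330, 205, 65, 78)]
r 9 [(323, 197, 93, 93), (323, 198, 95, 94), (323, 199, 92, 94), (323, 200, 91, 95), (323, 201, 82, 96), (323, 202, 90, 94), (323, 203, 93, 93), (323, 204, 93, 93), (323, 205, 97, 95)]
```

View pics/z5.png

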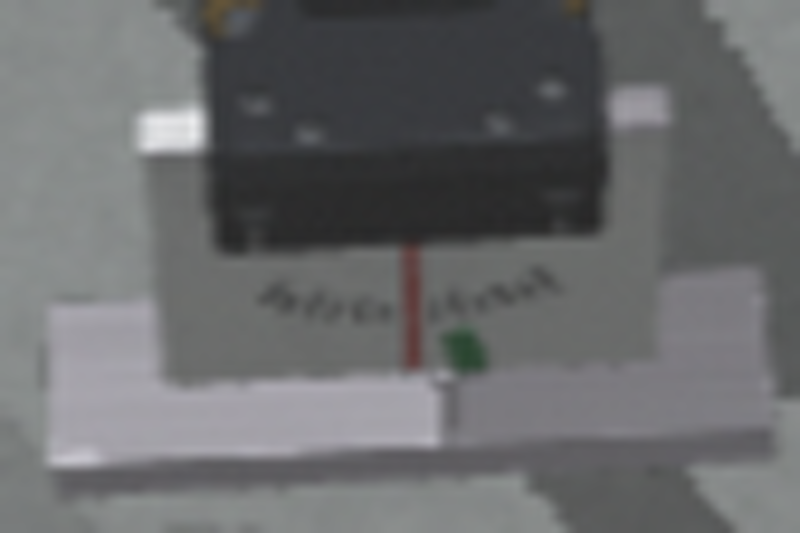

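The crop shows the pointer hanging near the dial centre, with its tip at (413,360), and the green mark at (466,351). The dial width is about 492 px, so the mark is about 12.7 mm off centre and its angle is about 0.18 rad. I'll turn the gauge back in line with the block and hover over the ridge.

Call:
jog_arm(
  series=[
    {"ax": -6,"ay": 0,"az": 0,"x": 0.01,"y": -0.003,"z": 0,"fingers": 1},
    {"ax": -12,"ay": 0,"az": 0,"x": 0.02,"y": -0.006,"z": -0.001,"fingers": 1},
    {"ax": -18,"ay": 0,"az": 0,"x": 0.035,"y": -0.01,"z": -0.002,"fingers": 1},
    {"ax": -24,"ay": 0,"az": 0,"x": 0.05,"y": -0.014,"z": -0.003,"fingers": 1},
    {"ax": -30,"ay": 0,"az": 0,"x": 0.065,"y": -0.018,"z": -0.004,"fingers": 1},
    {"ax": -36,"ay": 0,"az": 0,"x": 0.08,"y": -0.022,"z": -0.005,"fingers": 1},
    {"ax": -42,"ay": 0,"az": 0,"x": 0.095,"y": -0.025,"z": -0.005,"fingers": 1},
    {"ax": -48,"ay": 0,"az": 0,"x": 0.105,"y": -0.028,"z": -0.005,"fingers": 1},
    {"ax": -52.8,"ay": 0,"az": 0,"x": 0.11,"y": -0.028,"z": -0.005,"fingers": 1},
    {"ax": -52.8,"ay": 0,"az": 0,"x": 0.11,"y": -0.028,"z": -0.005,"fingers": 1},
    {"ax": -52.8,"ay": 0,"az": 0,"x": 0.11,"y": -0.028,"z": -0.005,"fingers": 1},
    {"ax": -52.8,"ay": 0,"az": 0,"x": 0.11,"y": -0.028,"z": -0.005,"fingers": 1},
  ],
)

```text
clock: 14.65
eef_pos: [0.5821, -0.0168, 0.2611]
tool_rot: [[-0.009, 0.982, 0.186], [0.009, 0.186, -0.982], [-1.0, -0.007, -0.01]]
force: [-0.2, -0.7, -3.6]
width: 0.0139
```

Call:
jog_arm(
  series=[
    {"ax": 0,"ay": -3,"az": 0,"x": 0.01,"y": 0,"z": 0,"fingers": 1},
    {"ax": 0,"ay": -6,"az": 0,"x": 0.025,"y": 0,"z": 0,"fingers": 1},
    {"ax": 0,"ay": -9,"az": 0,"x": 0.04,"y": 0,"z": 0,"fingers": 1},
    {"ax": 0,"ay": -10.3,"az": 0,"x": 0.055,"y": 0,"z": 0,"fingers": 1},
    {"ax": 0,"ay": -10.3,"az": 0,"x": 0.065,"y": 0,"z": 0,"fingers": 1},
    {"ax": 0,"ay": -10.3,"az": 0,"x": 0.068,"y": 0,"z": 0,"fingers": 1},
    {"ax": 0,"ay": -10.3,"az": 0,"x": 0.068,"y": 0,"z": 0,"fingers": 1},
    {"ax": 0,"ay": -10.3,"az": 0,"x": 0.068,"y": 0,"z": 0,"fingers": 1},
    {"ax": 0,"ay": -10.3,"az": 0,"x": 0.068,"y": 0,"z": 0,"fingers": 1},
    {"ax": 0,"ay": -10.3,"az": 0,"x": 0.068,"y": 0,"z": 0,"fingers": 1},
  ],
)

```text
clock: 15.65
eef_pos: [0.582, -0.0165, 0.1939]
tool_rot: [[0.026, 0.983, 0.184], [-0.167, 0.186, -0.968], [-0.986, -0.006, 0.169]]
force: [-0.1, 0.4, -4.5]
width: 0.0139
```

```bash
python3 shot.py 6 290 200 120 90 270 180 100 75
```

```text
(no output)
```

View pics/z6.png

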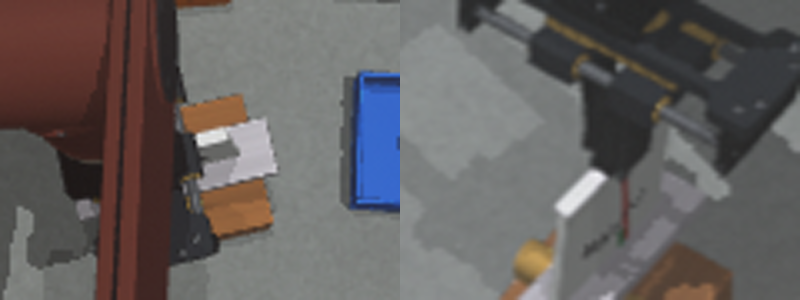

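The top crop shows the base lying across the block. In the scene crop the pointer tip (625,235) is already close to the green mark (620,238). I'll lower gently until it touches.

Call:
jog_arm(
  series=[
    {"ax": 0,"ay": 0,"az": 0,"x": 0.003,"y": 0,"z": -0.0005,"fingers": 1},
    {"ax": 0,"ay": 0,"az": 0,"x": 0.006,"y": 0,"z": -0.001,"fingers": 1},
    {"ax": 0,"ay": 0,"az": 0,"x": 0.009,"y": 0,"z": -0.0015,"fingers": 1},
    {"ax": 0,"ay": 0,"az": 0,"x": 0.009,"y": 0,"z": -0.0015,"fingers": 1},
    {"ax": 0,"ay": 0,"az": 0,"x": 0.009,"y": 0,"z": -0.0015,"fingers": 1},
  ],
)

```text
clock: 16.25
eef_pos: [0.5815, -0.0164, 0.1841]
tool_rot: [[0.024, 0.983, 0.185], [-0.167, 0.186, -0.968], [-0.986, -0.007, 0.169]]
force: [0.5, -0.5, -5.1]
width: 0.0137
```

Call:
jog_arm(
  series=[
    {"ax": 0,"ay": 0,"az": 0,"x": 0.001,"y": 0,"z": 0,"fingers": 1},
    {"ax": 0,"ay": 0,"az": 0,"x": 0.002,"y": 0,"z": 0,"fingers": 1},
    {"ax": 0,"ay": 0,"az": 0,"x": 0.002,"y": 0,"z": 0,"fingers": 1},
  ],
)

```text
clock: 16.55
eef_pos: [0.5819, -0.0166, 0.1831]
tool_rot: [[0.025, 0.983, 0.184], [-0.167, 0.186, -0.968], [-0.986, -0.006, 0.169]]
force: [-2.3, 0.5, 1.8]
width: 0.0137
```

Call:
jog_arm(
  series=[
    {"ax": 0,"ay": 0,"az": 0,"x": 0.001,"y": 0,"z": 0,"fingers": 1},
    {"ax": 0,"ay": 0,"az": 0,"x": 0.001,"y": 0,"z": 0,"fingers": 1},
    {"ax": 0,"ay": 0,"az": 0,"x": 0.001,"y": 0,"z": 0,"fingers": 1},
    {"ax": 0,"ay": 0,"az": 0,"x": 0.001,"y": 0,"z": 0,"fingers": 1},
    {"ax": 0,"ay": 0,"az": 0,"x": 0.001,"y": 0,"z": 0,"fingers": 1},
    {"ax": 0,"ay": 0,"az": 0,"x": 0.001,"y": 0,"z": 0,"fingers": 1},
    {"ax": 0,"ay": 0,"az": 0,"x": 0.001,"y": 0,"z": 0,"fingers": 1},
    {"ax": 0,"ay": 0,"az": 0,"x": 0.001,"y": 0,"z": 0,"fingers": 1},
    {"ax": 0,"ay": 0,"az": 0,"x": 0.001,"y": 0,"z": 0,"fingers": 1},
    {"ax": 0,"ay": 0,"az": 0,"x": 0.001,"y": 0,"z": 0,"fingers": 1},
  ],
)

```text
clock: 17.55
eef_pos: [0.5821, -0.0168, 0.1831]
tool_rot: [[0.026, 0.983, 0.184], [-0.167, 0.186, -0.968], [-0.986, -0.005, 0.169]]
force: [-3.7, 0.8, 6.3]
width: 0.014
```

```bash
python3 shot.py 7 290 200 120 90 300 220 40 30; python3 - <<'E'
from h import *
from workcell import robot
o=robot.get_obs();print(o["force"],o["torque"],o["joint_velocities"].round(4) if hasattr(o["joint_velocities"],"round") else o["joint_velocities"],o["clock"])
im=np.load("pics/scene7.npz")["image"]
cv2.imwrite("pics/z7b.png",cv2.resize(im[210:260,290:370,::-1],(800,500),interpolation=cv2.INTER_CUBIC))
H=cv2.cvtColor(im,cv2.COLOR_RGB2HSV).astype(int)[205:260,290:350]
h,s,v=H[...,0],H[...,1],H[...,2]
for n,m in(("g",(h>45)&(h<90)&(s>50)&(v>30)),("r",((h<10)|(h>170))&(s>80)&(v>50))):
    y,x=np.nonzero(m); print(n,sorted(zip((y+205).tolist(),(x+290).tolist())))
E
```

```text
[-2.67981697  1.73274198  5.34438016] [ 0.34568933  0.95936779 -0.12438472] [-0.0001 -0.0001  0.     -0.0002 -0.     -0.0004] 17.65
g []
r [(232, 326), (233, 326), (234, 326), (236, 326), (237, 326), (238, 326), (239, 326), (240, 326)]
```

View pics/z7b.png

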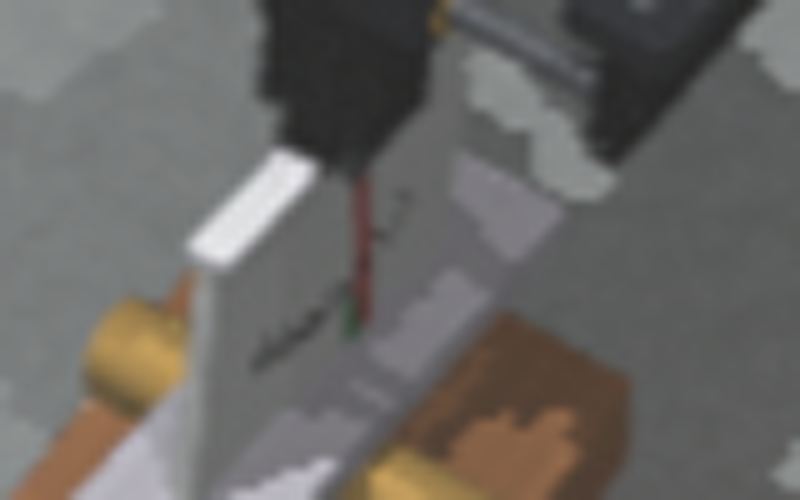

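View pics/z7.png

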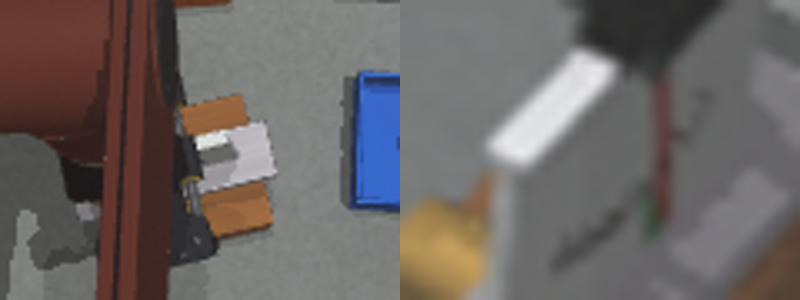

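The zoom shows green at (350,312), just left of the red pointer (362,312). That means the pointer is slightly on the +y side of the mark's centre. I'll put a number on it.

```bash
python3 - <<'E'
from h import *
c=dict(np.load("pics/scene7.npz")); im=c["image"]
from workcell import robot
o=robot.get_obs(); R=np.array(o["tool_rot"]); p=np.array(o["eef_pos"])
# gauge axes in tool frame from pose when it stood on the bench (flat, yaw = jaw)
Rt=np.array([[-.01,.978,.208],[.009,.208,-.978],[-1,-.008,-.011]])
gx=np.array([.978,.208,0]);gx/=np.linalg.norm(gx);gz=np.array([0,0,1.]);gy=np.cross(gz,gx)
G=R@np.linalg.inv(Rt)@np.stack([gx,gy,gz],1)
lean=np.arctan2(G[:,2]@np.array([-.187,.982,0]),G[2,2]);print("lean",lean,"G",G.round(3).tolist())
foot=p-G[:,2]*.1235
print("foot",foot.round(4))
f=lambda y,z:proj(c,foot+G@np.array([.003,y,z]))
L=lambda a,r=.07:f(r*np.sin(a),.092-r*np.cos(a))
for a in(.14,.16,.18,.20,.22): print(a,L(a).round(2),((L(a)-[290,210])*10).round(0))
print("dirs px/mm lateral",(f(.01,.023)-f(0,.023))/10)
print(im[236:248,320:332,0].tolist());print((2*im[236:248,320:332,1].astype(int)-im[236:248,320:332,0]-im[236:248,320:332,2]).tolist());print((im[232:248,320:332,0].astype(int)-im[232:248,320:332,1]).tolist())
E
```

```text
lean 0.18069427293668575 G [[0.982, -0.184, -0.036], [0.188, 0.966, 0.176], [0.002, -0.18, 0.984]]
foot [ 0.5866 -0.0385  0.0616]
0.14 [323.78 241.6 ] [338. 316.]
0.16 [324.11 241.2 ] [341. 312.]
0.18 [324.44 240.78] [344. 308.]
0.2 [324.77 240.36] [348. 304.]
0.22 [325.1  239.94] [351. 299.]
dirs px/mm lateral [ 0.23456224 -0.25473359]
[[102, 101, 101, 102, 102, 88, 79, 94, 101, 101, 101, 102], [102, 101, 102, 101, 98, 88, 88, 97, 101, 101, 102, 102], [101, 102, 99, 91, 79, 85, 92, 99, 102, 102, 102, 102], [102, 102, 93, 84, 74, 77, 87, 99, 102, 102, 102, 103], [101, 99, 91, 85, 76, 69, 84, 99, 102, 102, 105, 117], [90, 72, 80, 95, 77, 65, 83, 100, 102, 103, 116, 124], [81, 73, 92, 100, 77, 62, 87, 101, 102, 104, 117, 123], [70, 90, 101, 102, 80, 72, 94, 103, 106, 116, 123, 124], [96, 102, 103, 101, 93, 96, 102, 116, 122, 123, 124, 124], [101, 102, 103, 103, 102, 101, 102, 116, 124, 124, 124, 124], [102, 102, 102, 103, 102, 102, 102, 104, 116, 122, 123, 123], [102, 103, 103, 101, 101, 103, 103, 101, 102, 104, 115, 115]]
[[2, 1, 4, 4, 3, -10, -25, -4, 2, 2, 2, -1], [2, 4, 2, 2, 3, -1
[... 511 characters left out ...]
, 0, 15, 29, 9, 0, -1, 0, -1], [-2, -1, -2, -1, -2, 14, 30, 11, 0, -1, -2, -2], [-2, -1, -1, -1, -1, 14, 29, 7, -1, -1, -1, -1], [-1, -1, -1, -1, -1, 13, 24, 5, -2, -1, -1, -1], [-1, -1, -2, -2, -1, 11, 25, 5, -1, -1, -1, 0], [-1, -2, -1, -1, -2, 12, 28, 7, -1, -1, 0, 1], [-1, -1, -2, -2, 1, 18, 29, 8, -1, -1, 1, 2], [-1, -1, 0, -1, -2, 11, 26, 8, 0, 2, 2, 2], [-2, 0, 0, -2, -11, 0, 24, 9, 2, 2, 2, 2], [0, 0, 0, -1, -11, -1, 22, 10, 3, 2, 2, 2], [0, 0, -1, -1, -10, -10, 8, 6, 2, 2, 1, 2], [0, 0, -2, -1, -9, -12, -2, 1, 2, 2, 2, 2], [-1, -1, -1, -1, -4, -1, 1, 2, 1, 2, 2, 2], [-1, -1, 0, 0, 2, 2, 1, 1, 3, 2, 2, 2], [-1, -1, 0, 1, 2, 2, 3, 1, 2, 2, 2, 1], [-1, 0, 2, 2, 1, 2, 2, 1, 2, 2, 2, 2]]
```

In this oblique view, a pointer that stands proud of the face would shift sideways too. I'll recompute the mark angle rigorously from the frontal picture by casting rays onto the dial plane.

```bash
python3 - <<'E'
from h import *
c=dict(np.load("pics/scene5.npz"))
R=np.array([[-0.01,0.744,-0.669],[0.009,-0.669,-0.744],[-1.0,-0.014,0.0]]);p=np.array([.6003,-.0401,.3699])
Rt=np.array([[-.01,.978,.208],[.009,.208,-.978],[-1,-.008,-.011]])
gx=np.array([.978,.208,0]);gx/=np.linalg.norm(gx);gz=np.array([0,0,1.]);gy=np.cross(gz,gx)
G=R@np.linalg.inv(Rt)@np.stack([gx,gy,gz],1);foot=p-G[:,2]*.1235
def loc(u,v,off):
    d=ray(c,u,v);n=G[:,0];t=((foot+n*off-c["eye"])@n)/(d@n);return G.T@(c["eye"]+t*d-foot)
def z(x,y): return (280+(x+.5)*84/800-.5,168+(y+.5)*56/533-.5)
for off in(.003,.005):
  for nm,q in(("mark",z(466,351)),("markpx",(328.45,204.5)),("ptr tip",z(413,360)),("ptr hi",z(411,255)),("dial L bot",z(165,380)),("dial R bot",z(655,362))):
    l=loc(*q,off); print(off,nm,np.round(l*1e3,1), "ang",round(np.arctan2(l[1],.092-l[2]),3))
E
```

```text
0.003 mark [ 3.  15.5 19.1] ang 0.21
0.003 markpx [ 3.  15.4 18.9] ang 0.208
0.003 ptr tip [ 3.   3.8 16.7] ang 0.05
0.003 ptr hi [ 3.   3.6 56.1] ang 0.1
0.003 dial L bot [  3.  -51.2  13.6] ang -0.578
0.003 dial R bot [ 3.  57.5 11.3] ang 0.62
0.005 mark [ 5.  15.4 22. ] ang 0.216
0.005 markpx [ 5.  15.3 21.7] ang 0.215
0.005 ptr tip [ 5.   3.7 19.5] ang 0.051
0.005 ptr hi [ 5.   3.5 58.8] ang 0.106
0.005 dial L bot [  5.  -51.1  16.5] ang -0.595
0.005 dial R bot [ 5.  57.3 14.2] ang 0.635
```

```bash
python3 - <<'E'
from h import *
G=np.array([[0.982,-0.184,-0.036],[0.188,0.966,0.176],[0.002,-0.18,0.984]]);foot=np.array([.5866,-.0385,.0616])
for n in("scene7","top7"):
    c=dict(np.load(f"pics/{n}.npz"));P=pts(c);l=(P-foot)@G
    m=(abs(l[...,0])<.021)&(abs(l[...,0])>.006)&(abs(l[...,1])<.085)&(abs(l[...,2]-.014)<.009)&(c["z_map"]>0)
    q=l[m]; 
    for it in range(4):
        A=np.c_[q[:,0],q[:,1],np.ones(len(q))];s=np.linalg.lstsq(A,q[:,2],rcond=None)[0];r=q[:,2]-A@s
        q=q[abs(r)<max(2*r.std(),.001)]
    print(n,len(q),"slopes x,y",s.round(4),"y range",q[:,1].min().round(3),q[:,1].max().round(3),"rms",r.std().round(4))
    d=(abs(l[...,1])<.09)&(abs(l[...,0])<.02)&(l[...,2]>.03)&(l[...,2]<.1); print("dial y extent",np.percentile(l[d][:,1],[1,99]).round(3),"x",np.median(l[d][:,0]).round(4))
E
```

```text
scene7 397 slopes x,y [-0.0152  0.0101  0.0113] y range -0.081 0.083 rms 0.002
dial y extent [-0.055  0.055] x 0.0028
top7 199 slopes x,y [-0.0157  0.0094  0.0137] y range -0.076 0.084 rms 0.0016
dial y extent [-0.052 -0.023] x -0.0046
```

The depth planes of the base give a lean of about 0.17 rad in both views, and the frontal mark angle is 0.17 to 0.18. The oblique picture hints at overshoot, though. I have time for a direct check, so I'll lift the leaned gauge, face it to the scene camera, look, and put it back.

Call:
jog_arm(
  series=[
    {"ax": 0,"ay": 0,"az": 0,"x": -0.02,"y": 0,"z": 0.0034,"fingers": 1},
    {"ax": 0,"ay": 0,"az": 0,"x": -0.05,"y": 0,"z": 0.0085,"fingers": 1},
    {"ax": 5.9,"ay": 0,"az": -1,"x": -0.08,"y": 0,"z": 0.0136,"fingers": 1},
    {"ax": 11.8,"ay": 0.1,"az": -2,"x": -0.11,"y": 0,"z": 0.0187,"fingers": 1},
    {"ax": 17.7,"ay": 0.1,"az": -3,"x": -0.14,"y": -0.001,"z": 0.0238,"fingers": 1},
    {"ax": 23.6,"ay": 0.1,"az": -4,"x": -0.165,"y": -0.001,"z": 0.028,"fingers": 1},
    {"ax": 29.5,"ay": 0.2,"az": -5,"x": -0.187,"y": -0.001,"z": 0.032,"fingers": 1},
    {"ax": 35.4,"ay": 0.2,"az": -6.1,"x": -0.187,"y": -0.001,"z": 0.032,"fingers": 1},
    {"ax": 41.3,"ay": 0.2,"az": -7.1,"x": -0.187,"y": -0.001,"z": 0.032,"fingers": 1},
    {"ax": 47.2,"ay": 0.3,"az": -8.1,"x": -0.187,"y": -0.001,"z": 0.032,"fingers": 1},
    {"ax": 53.2,"ay": 0.3,"az": -9.1,"x": -0.187,"y": -0.001,"z": 0.032,"fingers": 1},
    {"ax": 53.2,"ay": 0.3,"az": -9.1,"x": -0.187,"y": -0.001,"z": 0.032,"fingers": 1},
    {"ax": 53.2,"ay": 0.3,"az": -9.1,"x": -0.187,"y": -0.001,"z": 0.032,"fingers": 1},
    {"ax": 53.2,"ay": 0.3,"az": -9.1,"x": -0.187,"y": -0.001,"z": 0.032,"fingers": 1},
    {"ax": 53.2,"ay": 0.3,"az": -9.1,"x": -0.187,"y": -0.001,"z": 0.032,"fingers": 1},
    {"ax": 53.2,"ay": 0.3,"az": -9.1,"x": -0.187,"y": -0.001,"z": 0.032,"fingers": 1},
    {"ax": 53.2,"ay": 0.3,"az": -9.1,"x": -0.187,"y": -0.001,"z": 0.032,"fingers": 1},
    {"ax": 53.2,"ay": 0.3,"az": -9.1,"x": -0.187,"y": -0.001,"z": 0.032,"fingers": 1},
    {"ax": 53.2,"ay": 0.3,"az": -9.1,"x": -0.187,"y": -0.001,"z": 0.032,"fingers": 1},
    {"ax": 53.2,"ay": 0.3,"az": -9.1,"x": -0.187,"y": -0.001,"z": 0.032,"fingers": 1},
  ],
)

```text
clock: 19.65
eef_pos: [0.5822, -0.0167, 0.3728]
tool_rot: [[-0.119, 0.728, -0.675], [-0.119, -0.685, -0.719], [-0.986, -0.005, 0.169]]
force: [0.7, 0.8, -4.0]
width: 0.0136
```

```bash
python3 - <<'E'
from workcell import robot
import cv2,numpy as np
c=robot.read_camera("scene"); np.savez("pics/scene8.npz",**c); im=c["image"]
cv2.imwrite("pics/z8.png",cv2.resize(im[160:230,275:380,::-1],(800,533),interpolation=cv2.INTER_CUBIC))
E
```

```text
(no output)
```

View pics/z8.png

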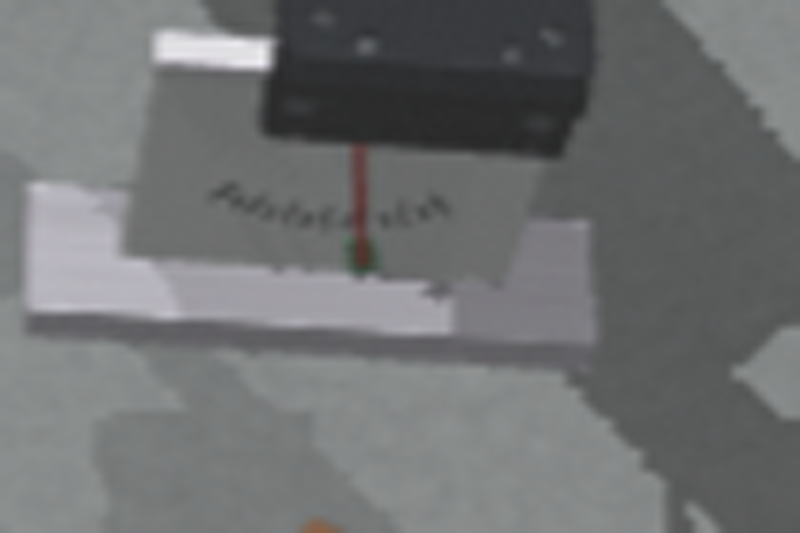

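The frontal view shows the red pointer at (361,255) centred on the green mark, with green on both sides, so the lean is right. I'll put it back on the ridge.

Call:
jog_arm(
  series=[
    {"ax": -5.9,"ay": 0,"az": 1,"x": 0,"y": 0,"z": 0,"fingers": 1},
    {"ax": -11.8,"ay": -0.1,"az": 2,"x": 0,"y": 0,"z": 0,"fingers": 1},
    {"ax": -17.7,"ay": -0.1,"az": 3,"x": 0.01,"y": 0,"z": -0.0017,"fingers": 1},
    {"ax": -23.6,"ay": -0.1,"az": 4,"x": 0.03,"y": 0,"z": -0.005,"fingers": 1},
    {"ax": -29.5,"ay": -0.2,"az": 5,"x": 0.05,"y": 0,"z": -0.0085,"fingers": 1},
    {"ax": -35.4,"ay": -0.2,"az": 6.1,"x": 0.075,"y": 0,"z": -0.0127,"fingers": 1},
    {"ax": -41.3,"ay": -0.2,"az": 7.1,"x": 0.1,"y": 0,"z": -0.017,"fingers": 1},
    {"ax": -47.2,"ay": -0.3,"az": 8.1,"x": 0.12,"y": 0.001,"z": -0.0205,"fingers": 1},
    {"ax": -53.2,"ay": -0.3,"az": 9.1,"x": 0.14,"y": 0.001,"z": -0.024,"fingers": 1},
    {"ax": -53.2,"ay": -0.3,"az": 9.1,"x": 0.155,"y": 0.001,"z": -0.0265,"fingers": 1},
    {"ax": -53.2,"ay": -0.3,"az": 9.1,"x": 0.165,"y": 0.001,"z": -0.028,"fingers": 1},
    {"ax": -53.2,"ay": -0.3,"az": 9.1,"x": 0.175,"y": 0.001,"z": -0.03,"fingers": 1},
    {"ax": -53.2,"ay": -0.3,"az": 9.1,"x": 0.18,"y": 0.001,"z": -0.031,"fingers": 1},
    {"ax": -53.2,"ay": -0.3,"az": 9.1,"x": 0.183,"y": 0.001,"z": -0.0314,"fingers": 1},
    {"ax": -53.2,"ay": -0.3,"az": 9.1,"x": 0.185,"y": 0.001,"z": -0.0318,"fingers": 1},
    {"ax": -53.2,"ay": -0.3,"az": 9.1,"x": 0.185,"y": 0.001,"z": -0.0318,"fingers": 1},
    {"ax": -53.2,"ay": -0.3,"az": 9.1,"x": 0.185,"y": 0.001,"z": -0.0318,"fingers": 1},
  ],
)

```text
clock: 21.4
eef_pos: [0.5826, -0.0167, 0.1857]
tool_rot: [[0.027, 0.983, 0.184], [-0.167, 0.186, -0.968], [-0.986, -0.005, 0.169]]
force: [-0.4, 0.3, -4.6]
width: 0.0137
```

Call:
jog_arm(
  series=[
    {"ax": 0,"ay": 0,"az": 0,"x": 0.001,"y": 0,"z": -0.0002,"fingers": 1},
    {"ax": 0,"ay": 0,"az": 0,"x": 0.002,"y": 0,"z": -0.0004,"fingers": 1},
    {"ax": 0,"ay": 0,"az": 0,"x": 0.003,"y": 0,"z": -0.0005,"fingers": 1},
    {"ax": 0,"ay": 0,"az": 0,"x": 0.0035,"y": 0,"z": -0.0006,"fingers": 1},
    {"ax": 0,"ay": 0,"az": 0,"x": 0.0035,"y": 0,"z": -0.0006,"fingers": 1},
    {"ax": 0,"ay": 0,"az": 0,"x": 0.0035,"y": 0,"z": -0.0006,"fingers": 1},
  ],
)

```text
clock: 22.0
eef_pos: [0.583, -0.0166, 0.183]
tool_rot: [[0.028, 0.983, 0.184], [-0.167, 0.186, -0.968], [-0.985, -0.004, 0.17]]
force: [-2.7, 0.8, 4.1]
width: 0.0134
```

Call:
jog_arm(
  series=[
    {"ax": 0,"ay": 0,"az": 0,"x": 0.0006,"y": 0,"z": 0,"fingers": 1},
    {"ax": 0,"ay": 0,"az": 0,"x": 0.0006,"y": 0,"z": 0,"fingers": 1},
    {"ax": 0,"ay": 0,"az": 0,"x": 0.0006,"y": 0,"z": 0,"fingers": 1},
    {"ax": 0,"ay": 0,"az": 0,"x": 0.0006,"y": 0,"z": 0,"fingers": 1},
    {"ax": 0,"ay": 0,"az": 0,"x": 0.0006,"y": 0,"z": 0,"fingers": 1},
    {"ax": 0,"ay": 0,"az": 0,"x": 0.0006,"y": 0,"z": 0,"fingers": 1},
    {"ax": 0,"ay": 0,"az": 0,"x": 0.0006,"y": 0,"z": 0,"fingers": 1},
    {"ax": 0,"ay": 0,"az": 0,"x": 0.0006,"y": 0,"z": 0,"fingers": 1},
    {"ax": 0,"ay": 0,"az": 0,"x": 0.0006,"y": 0,"z": 0,"fingers": 1},
    {"ax": 0,"ay": 0,"az": 0,"x": 0.0006,"y": 0,"z": 0,"fingers": 1},
    {"ax": 0,"ay": 0,"az": 0,"x": 0.0006,"y": 0,"z": 0,"fingers": 1},
    {"ax": 0,"ay": 0,"az": 0,"x": 0.0006,"y": 0,"z": 0,"fingers": 1},
  ],
)

```text
clock: 23.2
eef_pos: [0.5831, -0.0167, 0.1831]
tool_rot: [[0.029, 0.983, 0.184], [-0.167, 0.186, -0.968], [-0.985, -0.003, 0.17]]
force: [-4.0, 1.7, 5.5]
width: 0.0139
```

```bash
python3 - <<'E'
from h import *
from workcell import robot
c=robot.read_camera("scene");c2=robot.read_camera("scene");o=robot.get_obs();print(np.round(o["force"],2),o["clock"],o["width"])
cv2.imwrite("pics/z9.png",np.hstack([cv2.resize(c["image"][210:260,290:356,::-1],(400,303),interpolation=cv2.INTER_CUBIC),cv2.resize(c["image"][210:360,160:360,::-1],(400,303))]))
a=cv2.absdiff(c["image"],np.load("pics/scene7.npz")["image"])[225:250,315:335];print("diff vs earlier",a.max(), cv2.absdiff(c["image"],c2["image"]).max())
G=np.array([[0.982,-0.184,-0.036],[0.188,0.966,0.176],[0.002,-0.18,0.984]]);foot=np.array([.5866,-.0385,.0616])
l=(pts(c)-foot)@G
m=(abs(l[...,0])<.021)&(abs(l[...,0])>.006)&(abs(l[...,1])<.085)&(abs(l[...,2]-.014)<.009)
q=l[m]
for it in range(4):
    A=np.c_[q[:,0],q[:,1],np.ones(len(q))];s=np.linalg.lstsq(A,q[:,2],rcond=None)[0];r=q[:,2]-A@s;q=q[abs(r)<max(2*r.std(),.001)]
print("slope",s.round(4))
E
```

```text
[-2.96  1.35  5.55] 23.3 0.013813097275177568
diff vs earlier 46 7
slope [0.0061 0.0076 0.0114]
```

View pics/z9.png

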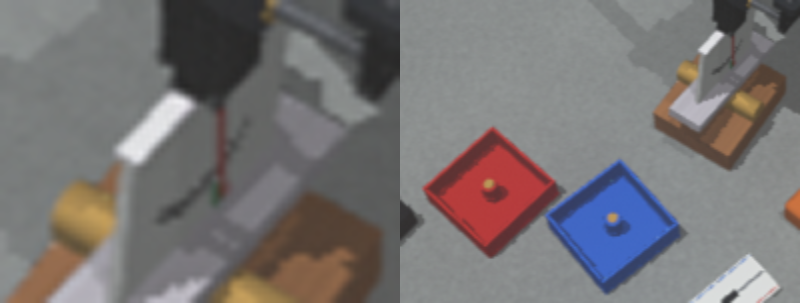

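The pointer (220,190) is over the mark as before, the base sits on the ridge, and both caps are in their trays. The contact force is about 10 N and steady, so I'm handing it in.

```bash
python3 -c "
from workcell import robot
print(robot.sign_off())"
```

```text
the job is handed in; nothing more can be done
None
```

I put the red cap in the red tray and the blue cap in the blue tray. I then gripped the gauge, set it across the brass ridge and leaned it about 0.17–0.18 rad. I handed the job in at 23.3 s while still holding it; no verdict was reported.

**Last checks:**
- **Caps:** both are seen in their trays in the last picture.
- **Pressure:** the wrist force rose from about -4.5 N with the gauge hanging free to +5.5 N on the ridge. That means it presses with about 10 N, inside the 0.3–25 N limit, and the force was steady.
- **Position:** the base centre came out within about 5 mm of the ridge's middle.
- **Lean and mark:** the tool pose gave a lean of 0.18 rad and the depth fit about 0.17. The mark measured 0.17–0.18.
- **Pointer on the mark:** I lifted the leaned gauge and turned it to face the camera. The pointer was centred on the mark, with green showing on both sides. I then set it back on the ridge with the same lean.

**What disagreed:**
- In the oblique view on the ridge, the pointer looks about 1 pixel to the +y side of the mark. I put this down to the pointer standing proud of the dial face, because the frontal view doesn't show it.
- The two cameras differed by 5–7 mm in x. I used the average.
- The first grip on the blue cap was about 6 mm too high and 5 mm off, so I let go and gripped it again.

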